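# Set the bench kit on its outlined pads

## Task

Put the bench kit in order: stand the dropper bottle, the capped jar, the spirit lamp and the measuring cylinder each on the black pad whose white outline has the shape and size of its foot, upright and centred on the outline to within about a centimetre; which way each is turned does not matter. Do not knock any of them over.

Things in the scene. Friction and masses are not known exactly. Their poses are not given: they have to be found in the camera images.
- dropper_bottle_mid (a point): Amber glass dropper bottle with a rigid rubber teat on top, the slimmest bottle: round body 36 mm in diameter up to 62 mm, collar 24 mm in diameter from 62 to 70 mm, teat 17 mm in diameter from 70 to 99 mm; 99 mm tall in all, about 60 g. The point lies on its axis half-way up, 49.5 mm above its underside; z points up the bottle. The teat is rigid and can be gripped from above.
- jar_mid (a point): Glass sample jar with a wide screw cap: round body 58 mm in diameter, cap 50 mm in diameter from 77 mm to the top at 92 mm; about 160 g. The point lies on its axis half-way up, 46 mm above its underside; z points up the jar. The cap is fixed and can be gripped from above.
- lamp_mid (a point): Squat round glass spirit lamp with a narrow snuffer cap: bulb 73 mm in diameter up to 62 mm, collar 30 mm in diameter to 71 mm, cap 18 mm in diameter from 71 to 103 mm; 103 mm tall in all, about 170 g. The point lies on its axis half-way up, 51.5 mm above its underside; z points up the lamp. The cap is fixed and can be gripped from above.
- cylinder_mid (a point): Tall clear measuring cylinder, 192 mm tall: tube 28 mm in diameter on a six-sided foot, 58 mm across the flats, 66 mm across the corners and 8 mm thick; about 90 g. The point lies on its axis half-way up, 96 mm above its underside; z points up the tube. It can be gripped anywhere up the tube.
- pad_dropper_top (a point): Smallest round black pad, fixed to the table: 56 mm in diameter, 4 mm thick, with a thin white circle 37 mm in diameter inlaid in it. The point is the centre of its upper face, 4 mm above the table.
- pad_jar_top (a point): Middle-sized round black pad, fixed to the table: 76 mm in diameter, 4 mm thick, with a thin white circle 59 mm in diameter inlaid in it. The point is the centre of its upper face, 4 mm above the table.
- pad_lamp_top (a point): Largest round black pad, fixed to the table: 90 mm in diameter, 4 mm thick, with a thin white circle 74 mm in diameter inlaid in it. The point is the centre of its upper face, 4 mm above the table.
- pad_cylinder_top (a point): Six-sided black pad, fixed to the table: 72 mm across the flats, 4 mm thick, with a thin white hexagon 58 mm across the flats inlaid in it. The point is the centre of its upper face, 4 mm above the table.
Mind the look-alikes: they are no part of the job. Leave any brown look-alike of the part that bears jar_mid alone.

How it is judged:
At the end, for the whole second after the job is handed in: The dropper bottle, jar, lamp and measuring cylinder each stand upright (within 0.1 rad) on their own pad, their axis within 13 mm of the centre of its outline, resting on the pad (height within 4 mm), still and released (horizontal distance between dropper_bottle_mid and pad_dropper_top below 0.013 m and angle between each of dropper_bottle_mid, jar_mid, lamp_mid, cylinder_mid's own z axis and vertical below 0.1 rad and z of dropper_bottle_mid in the frame of pad_dropper_top between 0.0455 and 0.0535 m and linear speed of each of dropper_bottle, jar, lamp, cylinder below 0.02 m/s and contact force between each of dropper_bottle, jar, lamp, cylinder and the fingers below 0.1 N and horizontal distance between jar_mid and pad_jar_top below 0.013 m and z of jar_mid in the frame of pad_jar_top between 0.042 and 0.05 m and horizontal distance between lamp_mid and pad_lamp_top below 0.013 m and z of lamp_mid in the frame of pad_lamp_top between 0.0475 and 0.0555 m and horizontal distance between cylinder_mid and pad_cylinder_top below 0.013 m and z of cylinder_mid in the frame of pad_cylinder_top between 0.092 and 0.1 m); the robot touches nothing.
It fails at once if one of the four things is knocked over (angle between any of dropper_bottle_mid, jar_mid, lamp_mid, cylinder_mid's own z axis and vertical above 0.6 rad).
It also fails if it takes over 112 s, if anything falls off the work surface, if the arm or the gripper's body presses on something with over 40 N, if the wrist force passes 120 N, or if a joint passes its speed limit or range.

## Robot

A 6-joint arm with a two-finger parallel gripper is mounted at the origin on the work surface; the furniture and walls round the work are solid. World frame = base frame: x ahead of the robot, y to its left, z up, the work surface at z = 0. Lengths are in m, angles in rad, forces in N, time in s.
With the tool pointing down it reaches from about 0.25 to 0.725 m from the base axis. Payload 4 kg.
Tool frame: the origin (TCP) lies midway between the tips of the shut fingers; the grasp point (between the pads) lies 19 mm behind it; z points along the fingers, y is the line along which they close (so a half turn about z gives the same grasp; the last joint's range is limited). The gripper opens to 85 mm and grips with 20 to 120 N. Pads are 22 mm wide; open, the fingers measure 114 mm over their backs; the gripper's body (76 mm by 85 mm) begins 54 mm behind the grasp point. The pads swing forward as they close: fully open they stand 13 mm farther back than shut.
Start: joints at [1.203, 0.241, 0.005, 1.335, 0, 1.571], TCP at [0.18, 0.467, 0.207] pointing down, gripper open.
Joint ranges: [-2.72, 2.72], [-1.05, 1.87], [-1.09, 1.28], [-1.99, 2.15], [-1.42, 1.44], [-3.14, 3.14]. Speed limits (rad/s): [2.79, 2.79, 3.14, 3.14, 3.14, 3.14].

## Interface

Orientations are given as a unit quaternion [x, y, z, w].
In Python, from workcell import bot gives the robot as it stands. The module is installed in compiled form; this text tells all that it offers.
- The arm moves only by the tool drive_tool, never from a script. Its arguments are lists of equal length, an entry for each row: "slide": the shift along the tool's x, y, z scaled (see below), a list of three; "rotation": the turn, a rotation vector about the tool's x, y, z scaled (see below), a list of three. A call has exactly 8 rows; each row is the pose to reach, as a shift and turn from the pose commanded when the call began, along the tool's axes at that moment; what a row does not reach only later rows make up. The controller multiplies each number of a shift by 250 mm and each number of a turn by 0.5 rad. A row lasts 1/8 s, in which the tool goes at most 62.5 mm and 10.7 degrees, less where a joint would pass 70% of its speed; a pose out of reach is approached as far as the arm can. A call with a number of a shift or a turn outside -1 to 1 is refused whole. A call with a gripper value outside its range is refused whole. "gripper" is the opening, from 0 (shut) to 1 (fully open), set as the call begins (left out, the last holds). The fingers move at their own pace and stop on an object; the grip force is fixed at half the most. Time passes only in rows, so rows that repeat a pose let the fingers close, or fill a call up. It gives the time, the measured TCP pose, the force, the opening and the grip force at its end, in the units of the state.
- bot.get_obs(): the state, without advancing time (a new reading comes with each control period).
- bot.camera(name): name is "side" or "top"; returns a dict with "image" (420x560x3 uint8, red, green, blue), "z_map" (420x560 float32, m along the optical axis (not along the pixel's ray), 0 where there is no reading), "camera_matrix" (3x3 intrinsics, pixels), "xyz" and "orientation" of the camera in the world. Camera axes: x right, y up, looking along -z (the intrinsics and any distortion apply to the point x, -y, -z); pixel columns grow to the right and rows downward; lengths in m; the calibration is good to about 2 mm. A picture is of the moment at which its call begins.
- bot.job_done(): hands the job in; it is judged then, once.
The state is a dict: "clock": time; "joint_pos": joint angles; "joint_vel": joint speeds; "tau": joint torques, N m; "eef_pos": TCP position; "tool_rot": TCP orientation; "ft_force": force on the tool from outside, world axes, zero at the start; "ft_torque": the same for the moment, N m; "grip_width": finger opening in m; "grasp_force": force on a finger pad.
Only numpy, scipy, OpenCV 4.12 (cv2) and the standard library are available. Lean on these libraries where they do the work, as an engineer would, in place of code of your own. Each camera call takes 0.05 s, during which the arm holds its last target. There are 200 camera calls.

## Working session

There is one attempt and no reset: what is moved stays moved. The work goes in short steps, Python scripts to look and compute and a tool call to move; the robot and the scene stay as the last step left them, time stands still between calls to the robot, and variables do not carry over. Pictures are saved under pics/ and viewed, at most 14 in all, crops included, and the job is handed in when it is done.

Besides the shell and the picture viewer there is one more tool, called after "Request:" as name(argument=value, ...) on one line, values as JSON. drive_tool: Moves the arm, as the interface text tells. Shifts and turns lie within -1 to 1; 1 stands for 250 mm of shift or 0.5 rad of turn. Its arguments: {"type":"object","properties":{"slide":{"type":"array","items":{"type":"array","items":{"type":"number"}}},"rotation":{"type":"array","items":{"type":"array","items":{"type":"number"}}},"gripper":{"type":"number"}},"required":["slide","rotation"]}

```bash
mkdir -p pics
cat > h.py <<'E'
import numpy as np, cv2
from workcell import bot
from scipy.spatial.transform import Rotation as R
def cam(n):
    c=bot.camera(n); np.savez(f'{n}.npz',**{k:np.array(v) for k,v in c.items()}); return c
def load(n): return dict(np.load(f'{n}.npz'))
def cloud(c):
    h,w=c['z_map'].shape; K=c['camera_matrix']; u,v=np.meshgrid(np.arange(w),np.arange(h)); z=c['z_map']
    p=np.stack([(u-K[0,2])/K[0,0]*z,-(v-K[1,2])/K[1,1]*z,-z],-1)
    return p@R.from_quat(c['orientation']).as_matrix().T+c['xyz']
def save(c,f,box=None,s=1):
    im=c['image'][:,:,::-1]
    if box: im=im[box[1]:box[3],box[0]:box[2]]
    cv2.imwrite(f,cv2.resize(im,None,fx=s,fy=s,interpolation=cv2.INTER_CUBIC))
E
python3 - <<'E'
from h import *
o=bot.get_obs(); print(o)
for n in('top','side'):
    c=cam(n); save(c,f'pics/{n}0.png',s=1.4); print(n,c['xyz'],c['orientation'],c['camera_matrix'],[k for k in c])
E
```

```text
{'clock': 0.0, 'joint_pos': array([ 1.20296853e+00,  2.41440926e-01,  3.71893342e-03,  1.33519594e+00,
       -1.60961637e-05,  1.57080653e+00]), 'joint_vel': array([-0.00063697, -0.00129865, -0.00138787, -0.00025878, -0.00175295,
        0.00087836]), 'tau': array([ 2.24023082e-03, -3.72316146e+01,  2.52408814e+01,  1.69358833e-02,
        2.06535551e-04,  4.92475223e-06]), 'eef_pos': array([0.17955283, 0.46591303, 0.20559704]), 'tool_rot': array([ 1.82883761e-01,  9.83133971e-01, -1.04438705e-03, -1.86080992e-04]), 'ft_force': array([ 0.13192448, -0.76880998, -0.19058685]), 'ft_torque': array([-0.01720862, -0.00493483, -0.08608323]), 'grasp_force': 0.0, 'grip_width': 0.08549767525911967}
top [0.35597666 0.29125934 0.92114609] [-0.04635804  0.02837925  0.71572507 -0.69626372] [[448.47169618   0.         276.14616439]
 [  0.         448.47169618 205.95970085]
 [  0.           0.           1.        ]] ['image', 'z_map', 'camera_matrix', 'xyz', 'orientation']
side [0.47035912 0.98026172 0.56487456] [0.01758126 0.46425116 0.88541184 0.01440937] [[425.21965534   0.         281.71065259]
 [  0.         425.21965534 210.3650697 ]
 [  0.           0.           1.        ]] ['image', 'z_map', 'camera_matrix', 'xyz', 'orientation']
```

View pics/top0.png

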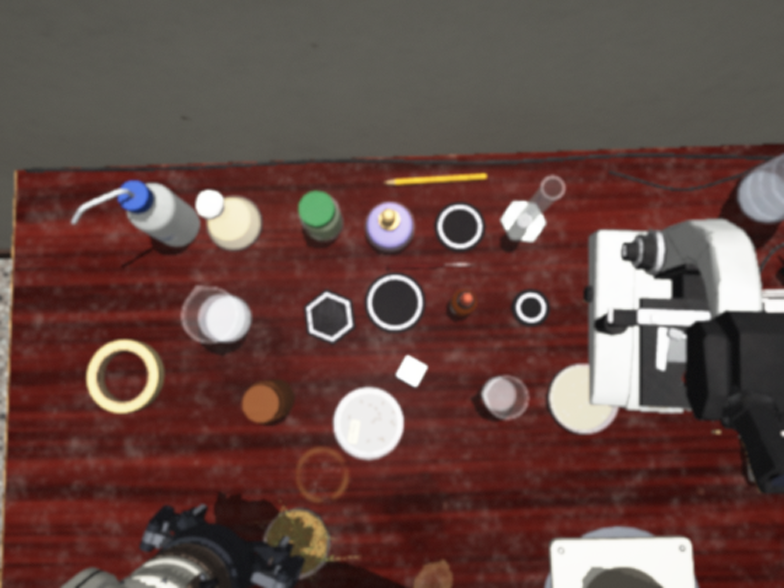

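View pics/side0.png

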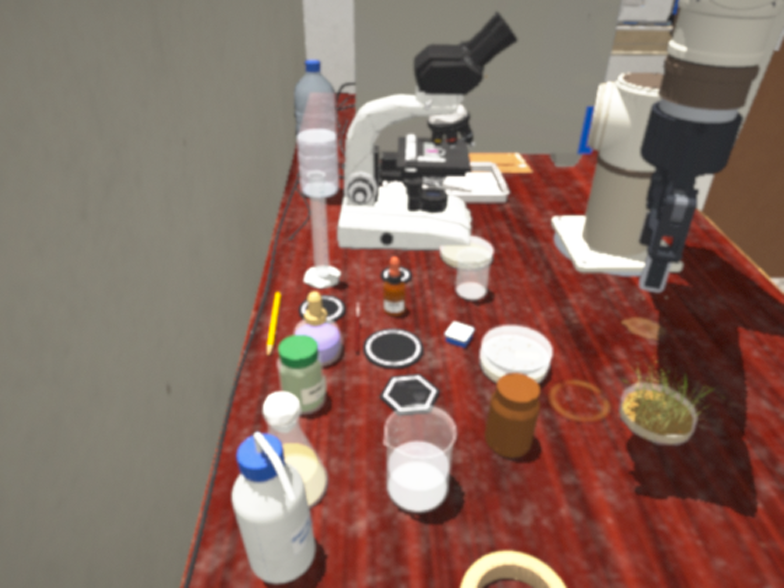

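The top view shows, in display pixels (1.4x): the jar with green cap at (317,208), the lamp at (389,222), the dropper at (466,300) and the cylinder foot at (523,222). The pads are mid (459,227), large (395,302), small (530,307) and hexagon (330,316). The brown jar at (265,402) is the look-alike. The side view shows everything upright, with a wall behind at large x.

Run:
```python
from h import *
c=load('top'); save(c,'pics/crop1.png',(205,115,405,260),4)
```

```text
(no output)
```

View pics/crop1.png

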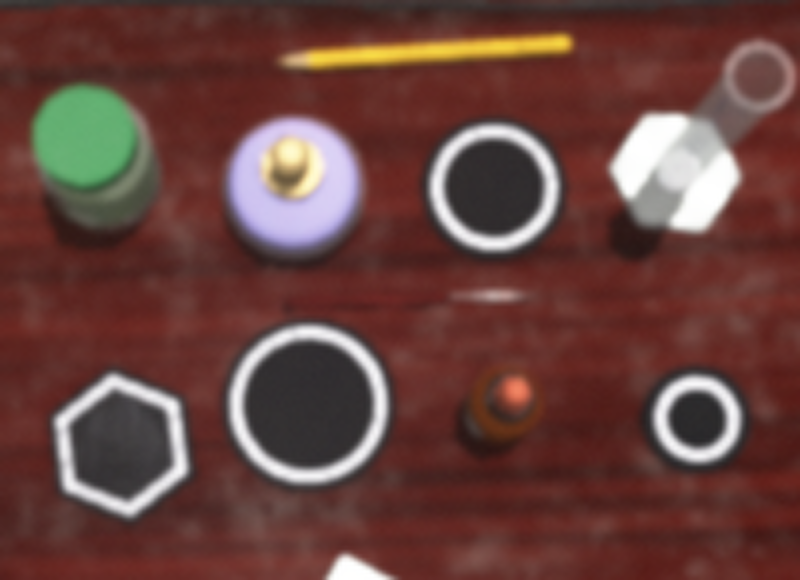

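Crop (4x, origin 205,115): jar cap (85,136), lamp cap top (290,155), dropper teat (516,390), cylinder rim (759,76) and foot (675,172). Pad centres: jar (494,187), lamp (308,404), hexagon (121,446), dropper (697,419).

```bash
cat >> h.py <<'E'
def ray(c,u,v,z):
    K=c['camera_matrix']; d=R.from_quat(c['orientation']).apply([(u-K[0,2])/K[0,0],-(v-K[1,2])/K[1,1],-1]); return c['xyz']+d*(z-c['xyz'][2])/d[2]
def proj(c,p):
    K=c['camera_matrix']; q=R.from_quat(c['orientation']).inv().apply(np.array(p)-c['xyz']); return K[0,0]*q[0]/-q[2]+K[0,2], K[1,1]*-q[1]/-q[2]+K[1,2]
E
python3 - <<'E'
from h import *
c=load('top'); P=cloud(c)
for n,x,y,z in [('jarcap',85,136,.092),('lampcap',290,155,.103),('lampcollar',292,168,.071),('lampbulb',294,185,.035),('teat',516,390,.099),('cylrim',759,76,.192),('cylfoot',675,172,.008),('padJ',494,187,.004),('padL',308,404,.004),('padC',121,446,.004),('padD',697,419,.004)]:
    u,v=205+(x+.5)/4-.5,115+(y+.5)/4-.5
    print(n,ray(c,u,v,z).round(4),P[round(v),round(u)].round(4))
s=load('side'); Q=cloud(s)
for n,x,y in [('jarcap',299,350),('lampcap',315,298),('teat',394,262),('padL',393,348),('padC',409,394),('padJ',322,309)]: print('side',n,Q[round(y/1.4),round(x/1.4)].round(4))
m=(P[...,2]>.03)
for n,b in [('jar',(.0,1))]: pass
E
```

```text
jarcap [0.556  0.4034 0.092 ] [0.5551 0.4031 0.0927]
lampcap [0.5413 0.3066 0.103 ] [0.5422 0.3068 0.102 ]
lampcollar [0.5421 0.3064 0.071 ] [0.5354 0.3052 0.0984]
lampbulb [0.5413 0.3062 0.035 ] [0.5336 0.3059 0.0704]
teat [0.4291 0.2059 0.099 ] [0.4295 0.205  0.097 ]
cylrim [0.5481 0.1104 0.192 ] [0.5572 0.1018 0.1549]
cylfoot [0.5475 0.1104 0.008 ] [0.5395 0.118  0.0428]
padJ [0.5434 0.2032 0.004 ] [0.5436 0.2037 0.0069]
padL [0.4334 0.3026 0.004 ] [0.4325 0.3019 0.0056]
padC [0.4145 0.3991 0.004 ] [0.4149 0.3991 0.002 ]
padD [0.4201 0.1047 0.004 ] [0.4208 0.1047 0.0054]
side jarcap [0.5547 0.4136 0.0913]
side lampcap [0.5419 0.316  0.1005]
side teat [0.4314 0.2135 0.0945]
side padL [0.4338 0.31   0.0051]
side padC [0.4169 0.402  0.0038]
side padJ [0.5348 0.3017 0.0713]
```

Run:
```python
from h import *
for n in('top','side'):
    P=cloud(load(n)).reshape(-1,3); ok=load(n)['z_map'].reshape(-1)>0; P=P[ok]
    for z0 in np.arange(.02,.36,.04):
        m=(P[:,2]>z0)&(P[:,2]<z0+.04)
        r=[]
        for x0 in np.arange(.30,.62,.04):
            k=m&(P[:,0]>x0)&(P[:,0]<x0+.04)&(P[:,1]<.085)&(P[:,1]>-.25)
            r.append(round(float(np.percentile(P[k,1],98)),3) if k.sum()>3 else None)
        print(n,round(z0,2),r)
c=load('top');print(ray(c,280,118,0),ray(c,280,118,.3)); s=load('side');Q=cloud(s)
k=(Q[...,0]>.58)&(Q[...,2]>.1)&(Q[...,1]>0); print('wall',np.percentile(Q[k],[2,50,98],axis=0))
```

```text
top 0.02 [0.074, 0.029, 0.027, 0.033, 0.021, 0.019, -0.2, -0.202]
top 0.06 [None, None, 0.042, -0.023, 0.014, -0.003, -0.2, -0.201]
top 0.1 [None, 0.042, 0.045, -0.027, 0.002, -0.016, -0.2, -0.202]
top 0.14 [0.012, 0.032, 0.046, -0.048, -0.043, -0.046, None, None]
top 0.18 [-0.021, None, 0.043, -0.042, -0.043, -0.047, None, None]
top 0.22 [None, None, -0.038, -0.041, -0.043, None, None, None]
top 0.26 [0.016, 0.021, -0.017, -0.06, None, None, None, None]
top 0.3 [0.016, 0.014, 0.009, None, None, None, None, None]
top 0.34 [-0.005, -0.015, None, None, None, None, None, None]
side 0.02 [0.037, 0.034, 0.032, 0.037, 0.026, 0.024, -0.198, -0.202]
side 0.06 [-0.026, -0.025, 0.046, -0.028, 0.006, -0.013, -0.196, -0.197]
side 0.1 [-0.016, 0.046, 0.049, -0.027, 0.007, -0.012, -0.196, -0.197]
side 0.14 [0.016, 0.028, 0.051, -0.043, -0.039, -0.041, -0.196, -0.197]
side 0.18 [-0.018, -0.022, None, -0.036, -0.037, -0.042, -0.195, -0.196]
side 0.22 [-0.016, -0.018, -0.033, -0.036, -0.038, -0.225, -0.199, -0.201]
side 0.26 [0.02, 0.023, -0.005, None, None, None, -0.223, -0.223]
side 0.3 [0.02, 0.018, 0.013, None, None, None, None, None]
side 0.34 [-0.001, None, None, None, None, None, None, None]
[0.64036929 0.30042739 0.        ] [0.54774795 0.29744153 0.3       ]
wall [[0.6592617  0.09154982 0.11513039]
 [0.66015096 0.60716679 0.32233054]
 [0.66095619 0.77899908 0.49133716]]
```

Run:
```python
from h import *
for n in('top','side'):
    P=cloud(load(n)).reshape(-1,3); ok=load(n)['z_map'].reshape(-1)>0; P=P[ok]
    for z0 in np.arange(.06,.8,.06):
        m=(P[:,2]>z0)&(P[:,2]<z0+.06)
        r=[]
        for x0 in np.arange(.10,.46,.06):
            k=m&(P[:,0]>x0)&(P[:,0]<x0+.06)&(P[:,1]<.12)&(P[:,1]>-.25)
            r.append(round(float(np.percentile(P[k,1],98)),3) if k.sum()>3 else None)
        # arm
        k=m&(P[:,1]>.2)&(P[:,0]<.35)&(P[:,0]>-.1)
        print(n,round(z0,2),r,'arm',np.percentile(P[k],[2,98],axis=0)[:,:2].round(3).tolist() if k.sum()>5 else None)
```

```text
top 0.06 [None, None, None, None, 0.042, -0.025] arm [[0.272, 0.453], [0.324, 0.502]]
top 0.12 [None, None, None, 0.012, 0.045, 0.04] arm None
top 0.18 [None, None, None, -0.021, 0.043, 0.033] arm None
top 0.24 [None, None, None, 0.016, 0.021, -0.04] arm [[0.15, 0.395], [0.215, 0.524]]
top 0.3 [None, None, 0.003, 0.016, 0.014, None] arm [[0.153, 0.396], [0.215, 0.527]]
top 0.36 [None, None, 0.0, -0.01, None, None] arm [[0.173, 0.428], [0.216, 0.484]]
top 0.42 [None, None, None, None, None, None] arm [[0.189, 0.426], [0.216, 0.483]]
top 0.48 [None, None, None, None, None, None] arm [[0.206, 0.439], [0.232, 0.487]]
top 0.54 [None, None, None, None, None, None] arm [[0.226, 0.474], [0.232, 0.488]]
top 0.6 [None, None, None, None, None, None] arm None
top 0.66 [None, None, None, None, None, None] arm None
top 0.72 [None, None, None, None, None, None] arm None
top 0.78 [None, None, None, None, None, None] arm None
side 0.06 [None, None, None, -0.025, 0.046, 0.039] arm [[0.105, 0.452], [0.327, 0.511]]
side 0.12 [None, None, None, 0.017, 0.05, 0.049] arm None
side 0.18 [None, None, None, -0.017, -0.02, -0.036] arm None
side 0.24 [None, None, None, 0.019, 0.022, -0.034] arm [[0.167, 0.421], [0.216, 0.539]]
side 0.3 [None, None, 0.002, 0.02, 0.018, None] arm [[0.17, 0.442], [0.216, 0.538]]
side 0.36 [None, None, 0.005, -0.006, None, None] arm [[0.154, 0.46], [0.217, 0.505]]
side 0.42 [None, None, None, None, None, None] arm [[0.156, 0.452], [0.216, 0.504]]
side 0.48 [None, None, None, None, None, None] arm [[0.156, 0.461], [0.217, 0.511]]
side 0.54 [None, None, None, None, None, None] arm None
side 0.6 [None, None, None, None, None, None] arm None
side 0.66 [None, None, None, None, None, None] arm None
side 0.72 [None, None, None, None, None, None] arm None
side 0.78 [None, None, None, None, None, None] arm None
```

Request:
drive_tool(slide=[[0,0,0],[0,0,-0.1],[0,0,-0.2],[0,0,-0.3],[0,0,-0.4],[0,0,-0.4],[0,0,-0.4],[0,0,-0.4]], rotation=[[0,0,0.2],[0,0,0.5],[0,0,0.8],[0,0,1.0],[0,0,1.0],[0,0,1.0],[0,0,1.0],[0,0,1.0]])

```text
clock: 1.1
eef_pos: [0.1795, 0.4659, 0.3051]
tool_rot: [0.42, 0.907, -0.001, 0.0]
ft_force: [0.1, 0.5, -0.1]
grip_width: 0.0852
grasp_force: 0.0
```

```bash
cat >> h.py <<'E'
def plan(*ts,yaw=0):
    o=bot.get_obs(); r=R.from_quat(o['tool_rot']); t=R.from_quat([2**-.5,2**-.5,0,0])
    t=R.from_euler('z',yaw)*t
    print('clk',round(o['clock'],2),'pos',o['eef_pos'].round(4),'j',o['joint_pos'].round(2),'rot/0.5',((r.inv()*t).as_rotvec()/.5).round(3))
    for p in ts: print(p,(r.inv().apply(np.array(p)-o['eef_pos'])/.25).round(3))
E
python3 -c "
from h import *
plan((.429,.206,.25),(.429,.206,.14))"
```

```text
clk 1.1 pos [0.1795 0.4659 0.3051] j [1.2  0.22 0.24 1.59 0.   2.07] rot/0.5 [-0.004  0.004  1.406]
(0.429, 0.206, 0.25) [-1.438  0.09   0.222]
(0.429, 0.206, 0.14) [-1.438  0.091  0.662]
```

Request:
drive_tool(slide=[[-0.1,0,0],[-0.25,0.02,0.05],[-0.4,0.04,0.05],[-0.55,0.05,0.1],[-0.7,0.05,0.1],[-0.8,0.06,0.15],[-0.9,0.06,0.2],[-0.9,0.06,0.2]], rotation=[[0,0,0.2],[0,0,0.4],[0,0,0.6],[0,0,0.8],[0,0,1.0],[0,0,1.0],[0,0,1.0],[0,0,1.0]])

```text
clock: 2.1
eef_pos: [0.3365, 0.3029, 0.2548]
tool_rot: [0.633, 0.774, -0.002, -0.0]
ft_force: [-0.4, 0.4, 1.1]
grip_width: 0.0851
grasp_force: 0.0
```

```bash
python3 -c "
from h import *
plan((.429,.206,.25),(.429,.206,.14))"
```

```text
clk 2.1 pos [0.3365 0.3029 0.2548] j [ 0.73  0.13 -0.    1.44  0.    2.1 ] rot/0.5 [-0.006  0.004  0.4  ]
(0.429, 0.206, 0.25) [-0.453  0.286  0.019]
(0.429, 0.206, 0.14) [-0.452  0.287  0.459]
```

Request:
drive_tool(slide=[[-0.1,0.06,0],[-0.2,0.13,0],[-0.3,0.2,0],[-0.4,0.26,0.05],[-0.453,0.286,0.15],[-0.453,0.286,0.3],[-0.453,0.286,0.44],[-0.453,0.286,0.44]], rotation=[[0,0,0.1],[0,0,0.2],[0,0,0.3],[0,0,0.4],[0,0,0.4],[0,0,0.4],[0,0,0.4],[0,0,0.4]])

```text
clock: 3.1
eef_pos: [0.4269, 0.2077, 0.1441]
tool_rot: [0.706, 0.708, -0.003, -0.001]
ft_force: [-0.4, 0.3, 0.4]
grip_width: 0.0853
grasp_force: 0.0
```

```bash
python3 -c "
from h import *
plan((.429,.206,.074))
for n in ('top','side'): cam(n)
s=load('side'); t=load('top')
a=t['image'][90:300,200:460]; b=s['image'][120:330,200:460]
im=np.hstack([a,b])[:,:,::-1]; cv2.imwrite('pics/d1.png',cv2.resize(im,None,fx=1.5,fy=1.5))
print(proj(t,(.429,.206,.099)),proj(s,(.429,.206,.099)))"
```

```text
clk 3.1 pos [0.4269 0.2077 0.1441] j [ 0.45  0.23 -0.17  1.17  0.    2.02] rot/0.5 [-0.012  0.005  0.008]
(0.429, 0.206, 0.074) [-0.006  0.01   0.28 ]
(np.float64(333.55943475035747), np.float64(212.1865466893214)) (np.float64(282.01659434617983), np.float64(183.3591130285421))
```

View pics/d1.png

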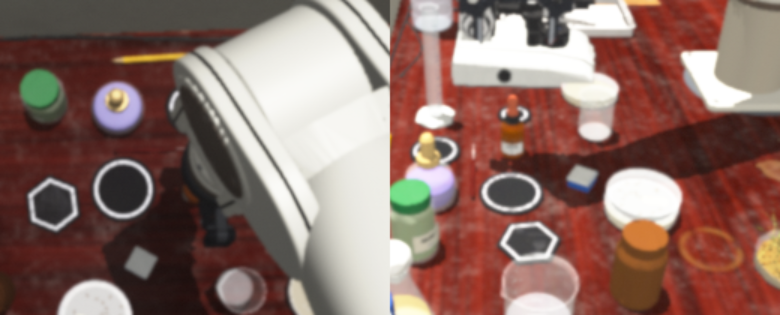

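The top view is mostly covered by the arm. The side view shows the dropper upright at crop (513,105), where predicted, with the black fingers just above it. Descending.

Request:
drive_tool(slide=[[-0.006,0.008,0.06],[-0.006,0.008,0.12],[-0.006,0.008,0.18],[-0.006,0.008,0.24],[-0.006,0.008,0.28],[-0.006,0.008,0.28],[-0.006,0.008,0.28],[-0.006,0.008,0.28]], rotation=[[-0.01,0.005,0.008],[-0.01,0.005,0.008],[-0.01,0.005,0.008],[-0.01,0.005,0.008],[-0.01,0.005,0.008],[-0.01,0.005,0.008],[-0.01,0.005,0.008],[-0.01,0.005,0.008]], gripper=0.5)

```text
clock: 4.2
eef_pos: [0.4321, 0.2069, 0.0772]
tool_rot: [0.707, 0.707, 0.003, 0.001]
ft_force: [0.8, -0.6, 0.4]
grip_width: 0.0427
grasp_force: 0.0
```

Request:
drive_tool(slide=[[0,0,0],[0,0,0],[0,0,0],[0,0,0],[0,0,0],[0,0,0],[0,0,0],[0,0,0]], rotation=[[0,0,0],[0,0,0],[0,0,0],[0,0,0],[0,0,0],[0,0,0],[0,0,0],[0,0,0]], gripper=0)

```text
clock: 5.2
eef_pos: [0.4316, 0.2066, 0.0765]
tool_rot: [0.707, 0.707, 0.003, 0.001]
ft_force: [-0.5, -0.2, 0.7]
grip_width: 0.0002
grasp_force: 0.0
```

```bash
python3 -c "
from h import *
o=bot.get_obs();z=o['eef_pos'][2]
plan((.429,.206,z+.03),(.420,.1045,z+.03),(.420,.1045,z+.005))"
```

```text
clk 5.2 pos [0.4316 0.2066 0.0765] j [ 0.45  0.3  -0.28  0.99  0.    2.02] rot/0.5 [ 0.01  -0.005 -0.002]
(0.429, 0.206, np.float64(0.10650264938822905)) [-0.002 -0.01  -0.12 ]
(0.42, 0.1045, np.float64(0.10650264938822905)) [-0.408 -0.045 -0.121]
(0.42, 0.1045, np.float64(0.08150264938822906)) [-0.408 -0.046 -0.021]
```

```bash
python3 -c "
from h import *
s=cam('side'); save(s,'pics/d2.png',(210,120,360,250),5)
P=cloud(s);print(proj(s,(.4316,.2066,.0765)))"
```

```text
(np.float64(280.63140155900373), np.float64(192.4904120839066))
```

View pics/d2.png

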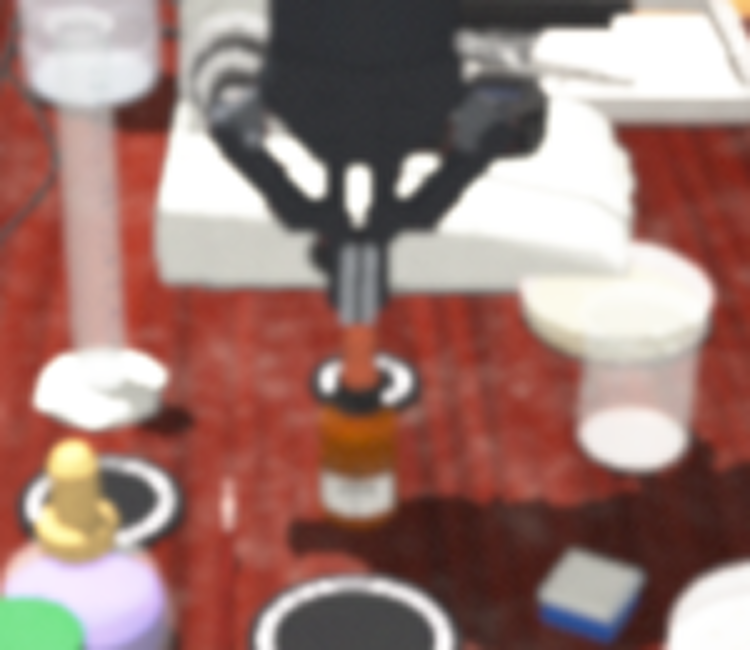

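The gripper closed on nothing. The shut fingers end at crop (358,322), right at the teat top (358,328), and the bottle is still upright. I'll use depth to see which is in front.

```bash
python3 -c "
from h import *
s=load('side'); P=cloud(s)
for r in range(168,206,2): print(r,[P[r,c].round(3).tolist() for c in (279,281,283)], s['image'][r,281])
for p in [(.4316,.2066,.0765),(.43,.185,.0765),(.43,.206,.099)]: print(p,proj(s,p))"
```

```text
168 [[0.437, 0.222, 0.145], [0.432, 0.209, 0.138], [0.428, 0.219, 0.143]] [67 67 69]
170 [[0.436, 0.217, 0.138], [0.432, 0.218, 0.138], [0.428, 0.22, 0.139]] [109 110 112]
172 [[0.436, 0.218, 0.133], [0.432, 0.221, 0.135], [0.428, 0.219, 0.134]] [115 117 120]
174 [[0.436, 0.218, 0.129], [0.432, 0.219, 0.129], [0.428, 0.218, 0.128]] [112 115 118]
176 [[0.436, 0.218, 0.124], [0.432, 0.219, 0.125], [0.428, 0.218, 0.124]] [108 110 113]
178 [[0.436, 0.218, 0.119], [0.432, 0.218, 0.119], [0.428, 0.219, 0.12]] [111 114 117]
180 [[0.436, 0.219, 0.115], [0.432, 0.22, 0.116], [0.428, 0.218, 0.114]] [111 114 115]
182 [[0.436, 0.22, 0.111], [0.432, 0.221, 0.112], [0.428, 0.219, 0.11]] [113 115 117]
184 [[0.436, 0.219, 0.106], [0.432, 0.22, 0.106], [0.428, 0.218, 0.105]] [140 105  99]
186 [[0.436, 0.212, 0.096], [0.431, 0.214, 0.097], [0.427, 0.209, 0.094]] [187  95  69]
188 [[0.435, 0.21, 0.09], [0.431, 0.213, 0.092], [0.427, 0.212, 0.091]] [186  94  66]
190 [[0.435, 0.212, 0.086], [0.431, 0.215, 0.088], [0.427, 0.213, 0.087]] [181  93  65]
192 [[0.435, 0.213, 0.082], [0.431, 0.214, 0.082], [0.427, 0.211, 0.08]] [182  93  65]
194 [[0.435, 0.214, 0.078], [0.431, 0.214, 0.077], [0.427, 0.213, 0.077]] [186  94  66]
196 [[0.435, 0.214, 0.073], [0.431, 0.214, 0.072], [0.427, 0.215, 0.073]] [167  85  62]
198 [[0.435, 0.216, 0.069], [0.431, 0.218, 0.07], [0.427, 0.219, 0.07]] [86 58 50]
200 [[0.435, 0.219, 0.065], [0.431, 0.218, 0.065], [0.427, 0.218, 0.065]] [46 44 44]
202 [[0.435, 0.218, 0.06], [0.431, 0.217, 0.059], [0.427, 0.219, 0.06]] [77 52 43]
204 [[0.435, 0.22, 0.056], [0.431, 0.22, 0.056], [0.427, 0.218, 0.054]] [157  76  27]
(0.4316, 0.2066, 0.0765) (np.float64(280.63140155900373), np.float64(192.4904120839066))
(0.43, 0.185, 0.0765) (np.float64(280.9686687606158), np.float64(187.2268387681692))
(0.43, 0.206, 0.099) (np.float64(281.5460418724679), np.float64(183.362111388755))
```

Fingertips are at z≈0.102 while eef z reads 0.0765, so the real tips sit about 26 mm above the reported TCP. The teat is centred below them. I'll reopen slightly higher and go 26 mm lower.

Request:
drive_tool(slide=[[0.006,0,-0.04],[0.006,0,-0.06],[0.006,0,-0.06],[0.006,0,-0.06],[0.006,0,0],[0.006,0,0.05],[0.006,0,0.09],[0.006,0,0.11]], rotation=[[0.01,-0.005,0],[0.01,-0.005,0],[0.01,-0.005,0],[0.01,-0.005,0],[0.01,-0.005,0],[0.01,-0.005,0],[0.01,-0.005,0],[0.01,-0.005,0]], gripper=0.5)

```text
clock: 6.25
eef_pos: [0.4312, 0.2079, 0.0481]
tool_rot: [0.707, 0.707, -0.001, -0.0]
ft_force: [-0.0, -0.8, -0.3]
grip_width: 0.0425
grasp_force: 0.0
```

Request:
drive_tool(slide=[[0,0,0],[0,0,0],[0,0,0],[0,0,0],[0,0,0],[0,0,0],[0,0,0],[0,0,0]], rotation=[[0,0,0],[0,0,0],[0,0,0],[0,0,0],[0,0,0],[0,0,0],[0,0,0],[0,0,0]], gripper=0)

```text
clock: 7.25
eef_pos: [0.4319, 0.2082, 0.0492]
tool_rot: [0.707, 0.707, 0.0, 0.0]
ft_force: [0.0, -0.0, 1.8]
grip_width: 0.013
grasp_force: 58.8
```

```bash
python3 -c "
from h import *
o=bot.get_obs();z=o['eef_pos'][2]
plan((.429,.206,z+.03),(.420,.1045,z+.03),(.420,.1045,z+.005))
s=cam('side'); save(s,'pics/d3.png',(210,120,360,250),4)
P=cloud(s)
for r in range(176,214,2): print(r,P[r,281].round(3), s['image'][r,281])"
```

```text
clk 7.25 pos [0.4319 0.2082 0.0492] j [ 0.45  0.33 -0.31  0.93  0.    2.02] rot/0.5 [ 0.001 -0.    -0.002]
(0.429, 0.206, np.float64(0.07916819303472136)) [-0.009 -0.011 -0.12 ]
(0.42, 0.1045, np.float64(0.07916819303472136)) [-0.415 -0.047 -0.12 ]
(0.42, 0.1045, np.float64(0.05416819303472137)) [-0.415 -0.047 -0.02 ]
176 [0.422 0.025 0.012] [184 181 174]
178 [ 0.422  0.014 -0.   ] [140  96  89]
180 [ 0.422  0.022 -0.002] [136  68  58]
182 [ 0.422  0.031 -0.002] [135  70  58]
184 [0.431 0.208 0.099] [165  84  61]
186 [0.431 0.214 0.097] [188  96  67]
188 [0.431 0.213 0.091] [187  94  67]
190 [0.431 0.216 0.088] [181  91  65]
192 [0.431 0.216 0.084] [183  93  67]
194 [0.431 0.214 0.078] [187  95  67]
196 [0.431 0.217 0.074] [168  88  63]
198 [0.431 0.215 0.068] [89 59 50]
200 [0.431 0.219 0.065] [47 45 44]
202 [0.431 0.218 0.059] [75 53 43]
204 [0.431 0.22  0.055] [156  76  26]
206 [0.431 0.223 0.052] [172  84  12]
208 [0.431 0.226 0.049] [150  77  11]
210 [0.431 0.224 0.043] [130  66  16]
212 [0.431 0.223 0.036] [129  70  26]
```

View pics/d3.png

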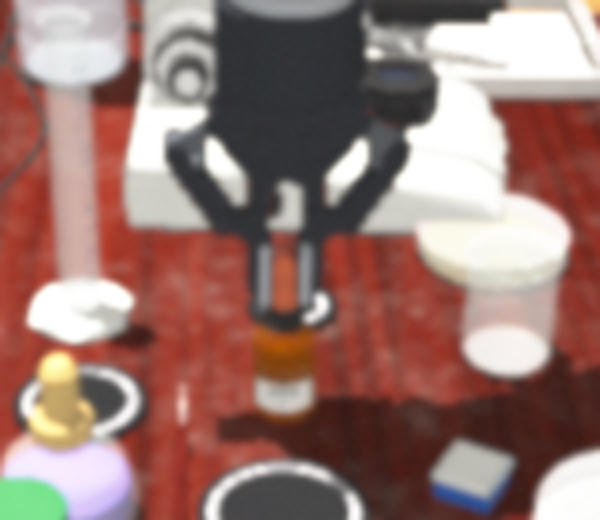

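The teat is held (width 13 mm, 59 N) and the bottle is upright. Carrying it to the small pad.

Request:
drive_tool(slide=[[0,0,-0.06],[0,0,-0.12],[-0.1,-0.01,-0.14],[-0.2,-0.02,-0.14],[-0.3,-0.03,-0.14],[-0.405,-0.044,-0.14],[-0.405,-0.044,-0.14],[-0.405,-0.044,-0.14]], rotation=[[0,0,0],[0,0,0],[0,0,0],[0,0,0],[0,0,0],[0,0,0],[0,0,0],[0,0,0]])

```text
clock: 8.3
eef_pos: [0.4208, 0.1073, 0.084]
tool_rot: [0.708, 0.707, 0.0, -0.0]
ft_force: [0.4, -0.7, -1.1]
grip_width: 0.0132
grasp_force: 58.8
```

```bash
python3 -c "
from h import *
plan((.421,.107,.0535))"
```

```text
clk 8.3 pos [0.4208 0.1073 0.084 ] j [ 0.25  0.21 -0.37  0.99  0.    1.82] rot/0.5 [ 0.    -0.001 -0.002]
(0.421, 0.107, 0.0535) [-0.001  0.001  0.122]
```

Request:
drive_tool(slide=[[0,0,0.04],[0,0,0.08],[0,0,0.1],[0,0,0.11],[0,0,0.118],[0,0,0.122],[0,0,0.122],[0,0,0.122]], rotation=[[0,0,0],[0,0,0],[0,0,0],[0,0,0],[0,0,0],[0,0,0],[0,0,0],[0,0,0]])

```text
clock: 9.3
eef_pos: [0.4207, 0.107, 0.0537]
tool_rot: [0.707, 0.707, 0.0, 0.0]
ft_force: [-0.8, -0.2, -2.4]
grip_width: 0.0129
grasp_force: 58.8
```

```bash
python3 -c "
from h import *
plan((.421,.107,.0535))
s=cam('side'); P=cloud(s); save(s,'pics/d4.png',(220,110,340,210),5)"
```

```text
clk 9.3 pos [0.4207 0.107  0.0537] j [ 0.25  0.25 -0.42  0.9  -0.    1.82] rot/0.5 [ 0.001 -0.    -0.002]
(0.421, 0.107, 0.0535) [0.    0.001 0.001]
```

View pics/d4.png

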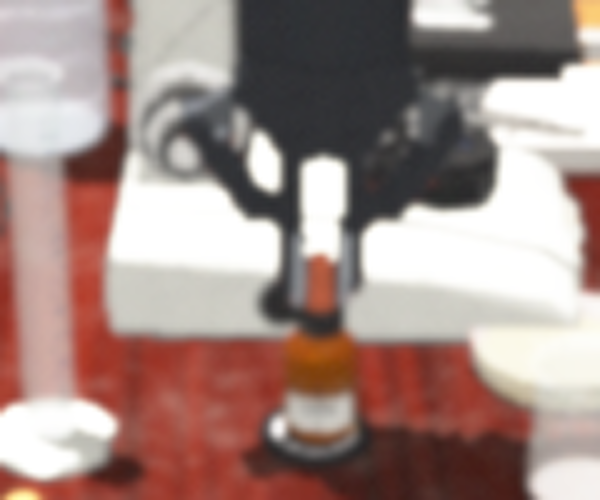

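The bottle stands within the white ring of the small pad (crop (318,435)). Releasing and rising.

Request:
drive_tool(slide=[[0,0,0.002],[0,0,0.002],[0,0,0.002],[0,0,-0.05],[0,0,-0.15],[0,0,-0.3],[0,0,-0.45],[0,0,-0.5]], rotation=[[0,0,0],[0,0,0],[0,0,0],[0,0,0],[0,0,0],[0,0,0],[0,0,0],[0,0,0]], gripper=0.5)

```text
clock: 10.35
eef_pos: [0.4223, 0.1074, 0.1817]
tool_rot: [0.707, 0.707, 0.002, 0.001]
ft_force: [0.1, 0.8, -0.2]
grip_width: 0.043
grasp_force: 0.0
```

```bash
python3 -c "
from h import *
plan((.542,.3085,.17),(.542,.3085,.05))
s=cam('side'); P=cloud(s);t=cam('top');Q=cloud(t)
def near(P,x,y,z0,z1,r=.03):
    m=(abs(P[...,0]-x)<r)&(abs(P[...,1]-y)<r)&(P[...,2]>z0)&(P[...,2]<z1); return P[m].mean(0).round(4),P[m].min(0).round(4),P[m].max(0).round(4),m.sum()
print('drop',near(P,.42,.105,.075,.12),near(P,.42,.105,.025,.06))
print('lamp side',near(P,.541,.3065,.078,.11)); print('lamp top',near(Q,.541,.3065,.078,.12))"
```

```text
clk 10.35 pos [0.4223 0.1074 0.1817] j [ 0.25  0.12 -0.21  1.24  0.    1.82] rot/0.5 [ 0.011 -0.003 -0.002]
(0.542, 0.3085, 0.17) [0.805 0.478 0.05 ]
(0.542, 0.3085, 0.05) [0.804 0.475 0.53 ]
drop (array([0.4196, 0.1119, 0.0886]), array([0.4128, 0.1058, 0.0751]), array([0.4272, 0.1168, 0.1036]), np.int64(77)) (array([0.4196, 0.1191, 0.0439]), array([0.4021, 0.0992, 0.0251]), array([0.4361, 0.1264, 0.0599]), np.int64(209))
lamp side (array([0.5439, 0.3149, 0.0928]), array([0.5352, 0.3053, 0.078 ]), array([0.554 , 0.3208, 0.1044]), np.int64(129))
lamp top (array([0.5417, 0.3059, 0.0983]), array([0.5344, 0.2974, 0.0781]), array([0.5526, 0.3148, 0.1055]), np.int64(100))
```

Request:
drive_tool(slide=[[0.15,0.08,0],[0.3,0.18,0],[0.45,0.28,0],[0.6,0.37,0.02],[0.72,0.44,0.05],[0.797,0.478,0.05],[0.797,0.478,0.05],[0.797,0.478,0.05]], rotation=[[0.01,0,0],[0.01,0,0],[0.01,0,0],[0.01,0,0],[0.01,0,0],[0.01,0,0],[0.01,0,0],[0.01,0,0]])

```text
clock: 11.45
eef_pos: [0.5394, 0.3052, 0.1647]
tool_rot: [0.708, 0.707, -0.003, -0.002]
ft_force: [0.0, 0.1, 0.1]
grip_width: 0.0426
grasp_force: 0.0
```

```bash
python3 -c "
from h import *
plan((.542,.3065,.05))"
```

```text
clk 11.45 pos [0.5394 0.3052 0.1647] j [0.51 0.51 0.29 1.36 0.   2.09] rot/0.5 [-0.015  0.003 -0.002]
(0.542, 0.3065, 0.05) [0.006 0.014 0.459]
```

Request:
drive_tool(slide=[[0.005,0.01,0.08],[0.005,0.01,0.16],[0.005,0.01,0.24],[0.005,0.01,0.32],[0.005,0.01,0.39],[0.005,0.01,0.43],[0.005,0.01,0.458],[0.005,0.01,0.458]], rotation=[[0,0,0],[0,0,0],[0,0,0],[0,0,0],[0,0,0],[0,0,0],[0,0,0],[0,0,0]])

```text
clock: 12.45
eef_pos: [0.542, 0.307, 0.0514]
tool_rot: [0.708, 0.707, -0.002, -0.002]
ft_force: [0.1, -0.0, 0.1]
grip_width: 0.043
grasp_force: 0.0
```

Request:
drive_tool(slide=[[0,0,0],[0,0,0],[0,0,0],[0,0,0],[0,0,0],[0,0,0],[0,0,0],[0,0,0]], rotation=[[0,0,0],[0,0,0],[0,0,0],[0,0,0],[0,0,0],[0,0,0],[0,0,0],[0,0,0]], gripper=0)

```text
clock: 13.45
eef_pos: [0.5431, 0.3076, 0.0524]
tool_rot: [0.708, 0.707, -0.001, -0.001]
ft_force: [1.2, 0.1, 6.9]
grip_width: 0.0168
grasp_force: 59.3
```

```bash
python3 -c "
from h import *
o=bot.get_obs();z=o['eef_pos'][2]
plan((.434,.303,z+.03),(.434,.303,z+.0045))"
```

```text
clk 13.45 pos [0.5431 0.3076 0.0524] j [0.51 0.59 0.12 1.1  0.   2.09] rot/0.5 [-0.006 -0.002 -0.002]
(0.434, 0.303, np.float64(0.08236981562941151)) [-0.019 -0.437 -0.119]
(0.434, 0.303, np.float64(0.056869815629411506)) [-0.019 -0.436 -0.017]
```

Request:
drive_tool(slide=[[0,0,-0.06],[0,0,-0.12],[0,-0.08,-0.14],[-0.01,-0.2,-0.14],[-0.01,-0.32,-0.14],[-0.016,-0.436,-0.14],[-0.016,-0.436,-0.14],[-0.016,-0.436,-0.14]], rotation=[[0,0,0],[0,0,0],[0,0,0],[0,0,0],[0,0,0],[0,0,0],[0,0,0],[0,0,0]])

```text
clock: 14.45
eef_pos: [0.4341, 0.3039, 0.0878]
tool_rot: [0.707, 0.707, -0.001, -0.002]
ft_force: [0.3, -0.7, -1.7]
grip_width: 0.0163
grasp_force: 58.9
```

```bash
python3 -c "
from h import *
plan((.434,.3037,.057))
s=cam('side'); P=cloud(s)
def near(P,x,y,z0,z1,r=.05):
    m=(abs(P[...,0]-x)<r)&(abs(P[...,1]-y)<r)&(P[...,2]>z0)&(P[...,2]<z1); return P[m].mean(0).round(4),P[m].min(0).round(4),P[m].max(0).round(4),m.sum()
print(near(P,.434,.303,.04,.09)); print('fz',bot.get_obs()['ft_force'])"
```

```text
clk 14.45 pos [0.4341 0.3039 0.0878] j [ 0.61  0.38 -0.12  1.07  0.    2.18] rot/0.5 [-0.007 -0.002 -0.002]
(0.434, 0.3037, 0.057) [-0.001 -0.     0.123]
(array([0.4368, 0.3276, 0.0691]), array([0.4011, 0.288 , 0.04  ]), array([0.4703, 0.3427, 0.09  ]), np.int64(906))
fz [ 0.95714498  0.09095529 -1.38444922]
```

Request:
drive_tool(slide=[[0,0,0.04],[0,0,0.08],[0,0,0.1],[0,0,0.11],[0,0,0.118],[0,0,0.123],[0,0,0.123],[0,0,0.123]], rotation=[[0,0,0],[0,0,0],[0,0,0],[0,0,0],[0,0,0],[0,0,0],[0,0,0],[0,0,0]])

```text
clock: 15.5
eef_pos: [0.4333, 0.3035, 0.0565]
tool_rot: [0.707, 0.707, -0.002, -0.002]
ft_force: [-0.2, 0.3, -1.3]
grip_width: 0.0166
grasp_force: 58.9
```

```bash
python3 -c "
from h import *
plan((.434,.3037,.057))
s=cam('side'); P=cloud(s); save(s,'pics/l1.png',(200,150,350,270),4)
print('fz',bot.get_obs()['ft_force'])"
```

```text
clk 15.5 pos [0.4333 0.3035 0.0565] j [ 0.61  0.41 -0.16  1.    0.    2.18] rot/0.5 [-0.009 -0.001 -0.002]
(0.434, 0.3037, 0.057) [ 0.001  0.003 -0.002]
fz [ 4.99710830e-04 -1.20975338e-01 -1.23397492e+00]
```

View pics/l1.png

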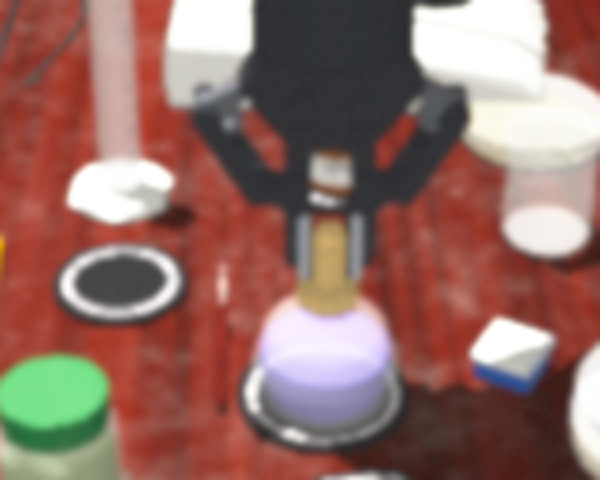

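The lamp sits centred in the large ring (bulb centre 325, pad centre 322 in crop columns). Lowering a touch, then releasing.

Request:
drive_tool(slide=[[0,0,0.004],[0,0,0.004],[0,0,0.004],[0,0,0.004],[0,0,-0.08],[0,0,-0.2],[0,0,-0.35],[0,0,-0.45]], rotation=[[0,0,0],[0,0,0],[0,0,0],[0,0,0],[0,0,0],[0,0,0],[0,0,0],[0,0,0]], gripper=0.5)

```text
clock: 16.55
eef_pos: [0.4343, 0.3038, 0.1707]
tool_rot: [0.707, 0.707, -0.001, -0.002]
ft_force: [0.1, 0.5, 0.9]
grip_width: 0.0426
grasp_force: 0.0
```

```bash
python3 -c "
from h import *
plan((.556,.404,.17),(.556,.404,.02))
s=cam('side'); P=cloud(s);t=cam('top');Q=cloud(t)
def near(P,x,y,z0,z1,r=.05):
    m=(abs(P[...,0]-x)<r)&(abs(P[...,1]-y)<r)&(P[...,2]>z0)&(P[...,2]<z1); return P[m].mean(0).round(4),P[m].min(0).round(4),P[m].max(0).round(4),m.sum()
print('lamp',near(P,.434,.304,.078,.11,.025))
print('jarcap side',near(P,.556,.404,.075,.1)); print('jarcap top',near(Q,.556,.404,.08,.1));print('jar body',near(P,.556,.404,.02,.07))"
```

```text
clk 16.55 pos [0.4343 0.3038 0.1707] j [0.61 0.32 0.02 1.27 0.   2.18] rot/0.5 [-0.007 -0.002 -0.002]
(0.556, 0.404, 0.17) [0.401 0.486 0.002]
(0.556, 0.404, 0.02) [0.401 0.488 0.602]
lamp (array([0.4351, 0.3114, 0.0948]), array([0.4256, 0.2993, 0.0785]), array([0.4468, 0.3175, 0.1083]), np.int64(142))
jarcap side (array([0.5572, 0.4129, 0.0885]), array([0.5337, 0.3801, 0.075 ]), array([0.5818, 0.4324, 0.0944]), np.int64(595))<string>:6: RuntimeWarning: Mean of empty slice.
  ret = um.true_divide(
Traceback (most recent call last):
ValueError: zero-size array to reduction operation minimum which has no identity
```

Request:
drive_tool(slide=[[0.1,0.1,0],[0.2,0.2,0],[0.28,0.3,0],[0.35,0.4,0],[0.403,0.486,0],[0.403,0.486,0],[0.403,0.486,0],[0.403,0.486,0]], rotation=[[0,0,0],[0,0,0],[0,0,0],[0,0,0],[0,0,0],[0,0,0],[0,0,0],[0,0,0]], gripper=1)

```text
clock: 17.65
eef_pos: [0.5547, 0.4035, 0.1683]
tool_rot: [0.707, 0.707, -0.002, -0.002]
ft_force: [-0.1, -0.5, -0.0]
grip_width: 0.0851
grasp_force: 0.0
```

```bash
python3 -c "
from h import *
plan((.5565,.4045,.10),(.5565,.4045,.007))"
```

```text
clk 17.65 pos [0.5547 0.4035 0.1683] j [0.63 0.65 0.54 1.46 0.   2.2 ] rot/0.5 [-0.011  0.001 -0.002]
(0.5565, 0.4045, 0.1) [0.004 0.009 0.273]
(0.5565, 0.4045, 0.007) [0.004 0.011 0.645]
```

Request:
drive_tool(slide=[[0.004,0.008,0.1],[0.004,0.008,0.2],[0.004,0.008,0.3],[0.004,0.008,0.4],[0.004,0.008,0.48],[0.004,0.008,0.56],[0.004,0.008,0.63],[0.004,0.008,0.645]], rotation=[[0,0,0],[0,0,0],[0,0,0],[0,0,0],[0,0,0],[0,0,0],[0,0,0],[0,0,0]])

```text
clock: 18.65
eef_pos: [0.5554, 0.4043, 0.0056]
tool_rot: [0.707, 0.707, -0.003, -0.002]
ft_force: [-0.1, -0.1, -0.4]
grip_width: 0.0853
grasp_force: 0.0
```

Request:
drive_tool(slide=[[0,0,0],[0,0,0],[0,0,0],[0,0,0],[0,0,0],[0,0,0],[0,0,0],[0,0,0]], rotation=[[0,0,0],[0,0,0],[0,0,0],[0,0,0],[0,0,0],[0,0,0],[0,0,0],[0,0,0]], gripper=0)

```text
clock: 19.65
eef_pos: [0.5577, 0.4058, 0.0085]
tool_rot: [0.707, 0.707, -0.0, -0.002]
ft_force: [0.6, 0.2, 6.0]
grip_width: 0.0558
grasp_force: 64.4
```

```bash
python3 -c "
from h import *
o=bot.get_obs();z=o['eef_pos'][2]
plan((.544,.203,z+.15),(.544,.203,z+.0045))
s=cam('side'); save(s,'pics/j1.png',(150,180,300,310),4)"
```

```text
clk 19.65 pos [0.5577 0.4058 0.0085] j [0.63 0.75 0.29 1.12 0.   2.2 ] rot/0.5 [-0.005 -0.004 -0.002]
(0.544, 0.203, np.float64(0.15845371513951828)) [-0.81  -0.055 -0.601]
(0.544, 0.203, np.float64(0.01295371513951828)) [-0.811 -0.054 -0.019]
```

View pics/j1.png

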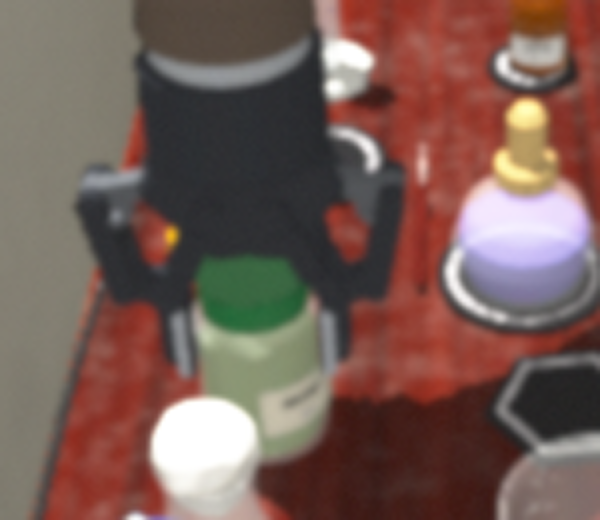

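The jar is gripped by its body (56 mm), upright, with the cap clear of the palm. Carrying it to the mid pad.

Request:
drive_tool(slide=[[0,0,-0.08],[0,0,-0.16],[-0.15,-0.01,-0.16],[-0.3,-0.02,-0.16],[-0.45,-0.03,-0.16],[-0.6,-0.04,-0.16],[-0.72,-0.05,-0.16],[-0.806,-0.053,-0.16]], rotation=[[0,0,0],[0,0,0],[0,0,0],[0,0,0],[0,0,0],[0,0,0],[0,0,0],[0,0,0]])

```text
clock: 20.7
eef_pos: [0.5422, 0.2018, 0.0461]
tool_rot: [0.708, 0.706, -0.003, -0.002]
ft_force: [0.3, -0.7, -1.7]
grip_width: 0.0556
grasp_force: 64.0
```

```bash
python3 -c "
from h import *
plan((.5445,.2043,.0125))
s=cam('side'); P=cloud(s)
m=(abs(P[...,0]-.54)<.06)&(abs(P[...,1]-.22)<.06)&(P[...,2]>.045)&(P[...,2]<.07); print(P[m].min(0),P[m].max(0),P[m].mean(0))"
```

```text
clk 20.7 pos [0.5422 0.2018 0.0461] j [ 0.36  0.51 -0.03  1.04  0.    1.93] rot/0.5 [-0.015  0.002 -0.004]
(0.5445, 0.2043, 0.0125) [0.01  0.01  0.134]
[0.5126026  0.20043972 0.04512191] [0.57136795 0.23494278 0.06996481] [0.54023725 0.22531671 0.05789071]
```

Request:
drive_tool(slide=[[0,0,0],[0,0,0],[0,0,0.04],[0,0,0.08],[0,0,0.1],[0,0,0.11],[0,0,0.11],[0,0,0.11]], rotation=[[0,0,0],[0,0,0],[0,0,0],[0,0,0],[0,0,0],[0,0,0],[0,0,0],[0,0,0]])

```text
clock: 21.75
eef_pos: [0.5436, 0.2036, 0.0198]
tool_rot: [0.707, 0.707, -0.001, -0.002]
ft_force: [-0.3, 0.3, -2.0]
grip_width: 0.056
grasp_force: 64.0
```

```bash
python3 -c "
from h import *
plan((.5445,.2043,.0125))
s=cam('side'); P=cloud(s); save(s,'pics/j2.png',(175,140,295,250),5)
m=(abs(P[...,0]-.54)<.06)&(abs(P[...,1]-.22)<.06)&(P[...,2]>.045)&(P[...,2]<.07); print(P[m].min(0),P[m].max(0),P[m].mean(0))"
```

```text
clk 21.75 pos [0.5436 0.2036 0.0198] j [ 0.36  0.54 -0.06  0.98  0.    1.93] rot/0.5 [-0.009 -0.    -0.002]
(0.5445, 0.2043, 0.0125) [0.003 0.004 0.029]
[0.50383428 0.20676038 0.04502101] [0.58516966 0.23768035 0.06988983] [0.54235786 0.22458583 0.05854019]
```

View pics/j2.png

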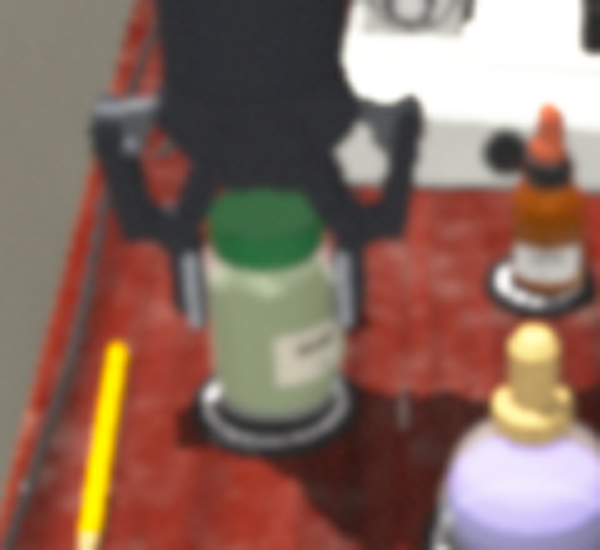

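The jar hangs upright over the mid pad, 7 mm up, and looks centred on the ring at crop (272,410). Lowering, then releasing.

Request:
drive_tool(slide=[[0.002,0.003,0.01],[0.002,0.003,0.02],[0.002,0.003,0.025],[0.002,0.003,0.03],[0.002,0.003,0.03],[0.002,0.003,0.03],[0.002,0.003,0.03],[0.002,0.003,0.03]], rotation=[[0,0,0],[0,0,0],[0,0,0],[0,0,0],[0,0,0],[0,0,0],[0,0,0],[0,0,0]])

```text
clock: 22.8
eef_pos: [0.5438, 0.2041, 0.0124]
tool_rot: [0.707, 0.707, -0.002, -0.002]
ft_force: [-2.5, -0.4, 5.2]
grip_width: 0.0557
grasp_force: 64.5
```

Request:
drive_tool(slide=[[0,0,0],[0,0,0],[0,0,0],[0,0,0],[0,0,-0.06],[0,0,-0.18],[0,0,-0.36],[0,0,-0.56]], rotation=[[0,0,0],[0,0,0],[0,0,0],[0,0,0],[0,0,0],[0,0,0],[0,0,0],[0,0,0]], gripper=1)

```text
clock: 23.8
eef_pos: [0.5443, 0.2039, 0.154]
tool_rot: [0.707, 0.707, -0.002, -0.002]
ft_force: [0.9, -0.7, 0.5]
grip_width: 0.0853
grasp_force: 0.0
```

```bash
python3 -c "
from h import *
plan((.548,.1105,.24),(.548,.1105,.125))
s=cam('side'); P=cloud(s)
def near(P,x,y,z0,z1,r=.05):
    m=(abs(P[...,0]-x)<r)&(abs(P[...,1]-y)<r)&(P[...,2]>z0)&(P[...,2]<z1); return P[m].mean(0).round(4),P[m].min(0).round(4),P[m].max(0).round(4),m.sum()
print('jar',near(P,.544,.21,.085,.1),near(P,.544,.21,.03,.07))
print('cyl',near(P,.548,.11,.05,.18,.03))
"
```

```text
clk 23.8 pos [0.5443 0.2039 0.154 ] j [0.36 0.43 0.14 1.28 0.   1.93] rot/0.5 [-0.01   0.    -0.002]
(0.548, 0.1105, 0.24) [-0.374  0.013 -0.344]
(0.548, 0.1105, 0.125) [-0.374  0.016  0.116]
jar (array([0.5447, 0.211 , 0.0936]), array([0.5221, 0.1814, 0.085 ]), array([0.5687, 0.2315, 0.0974]), np.int64(304)) (array([0.5417, 0.2276, 0.0501]), array([0.515 , 0.2004, 0.0301]), array([0.5736, 0.2374, 0.07  ]), np.int64(427))
cyl (array([0.549 , 0.1221, 0.1219]), array([0.5372, 0.1122, 0.0571]), array([0.5625, 0.129 , 0.1796]), np.int64(529))
```

Request:
drive_tool(slide=[[0,0,-0.15],[0,0,-0.3],[-0.1,0,-0.32],[-0.2,0.01,-0.32],[-0.3,0.01,-0.32],[-0.374,0.013,-0.32],[-0.374,0.013,-0.32],[-0.374,0.013,-0.32]], rotation=[[-0.005,0,0],[-0.01,0,0],[-0.01,0,0],[-0.01,0,0],[-0.01,0,0],[-0.01,0,0],[-0.01,0,0],[-0.01,0,0]])

```text
clock: 24.85
eef_pos: [0.5483, 0.111, 0.2322]
tool_rot: [0.707, 0.707, 0.0, -0.0]
ft_force: [1.4, -0.9, 0.5]
grip_width: 0.0856
grasp_force: 0.0
```

```bash
python3 -c "
from h import *
plan((.548,.1105,.113))"
```

```text
clk 24.85 pos [0.5483 0.111  0.2322] j [0.2  0.35 0.22 1.44 0.   1.77] rot/0.5 [ 0.001 -0.001 -0.002]
(0.548, 0.1105, 0.113) [-0.002 -0.001  0.477]
```

Request:
drive_tool(slide=[[0,0,0.08],[0,0,0.16],[0,0,0.24],[0,0,0.32],[0,0,0.4],[0,0,0.45],[0,0,0.477],[0,0,0.477]], rotation=[[0,0,0],[0,0,0],[0,0,0],[0,0,0],[0,0,0],[0,0,0],[0,0,0],[0,0,0]])

```text
clock: 25.85
eef_pos: [0.5481, 0.1108, 0.1126]
tool_rot: [0.707, 0.707, -0.0, -0.0]
ft_force: [-0.4, -0.0, -0.8]
grip_width: 0.0855
grasp_force: 0.0
```

Request:
drive_tool(slide=[[0,0,0],[0,0,0],[0,0,0],[0,0,0],[0,0,0],[0,0,0],[0,0,0],[0,0,0]], rotation=[[0,0,0],[0,0,0],[0,0,0],[0,0,0],[0,0,0],[0,0,0],[0,0,0],[0,0,0]], gripper=0)

```text
clock: 26.85
eef_pos: [0.5488, 0.1106, 0.1133]
tool_rot: [0.707, 0.707, 0.001, 0.0]
ft_force: [1.8, -0.1, 5.3]
grip_width: 0.0265
grasp_force: 58.9
```

```bash
python3 -c "
from h import *
plan((.548,.1105,.25))
s=cam('side'); save(s,'pics/c1.png',(170,50,300,220),3.5)"
```

```text
clk 26.85 pos [0.5488 0.1106 0.1133] j [ 0.2   0.41 -0.    1.16 -0.    1.77] rot/0.5 [ 0.003 -0.    -0.002]
(0.548, 0.1105, 0.25) [-0.    -0.002 -0.547]
```

View pics/c1.png

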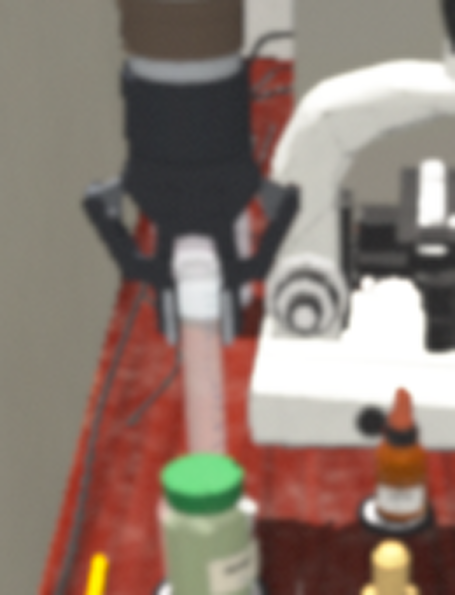

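The cylinder is gripped near its top, upright. Lifting high, then carrying it over the jar and lamp.

Request:
drive_tool(slide=[[0,0,-0.1],[0,0,-0.25],[0,0,-0.4],[0,0,-0.56],[0,-0.1,-0.58],[0.1,-0.2,-0.58],[0.2,-0.3,-0.58],[0.3,-0.35,-0.58]], rotation=[[0,0,0],[0,0,0],[0,0,0],[0,0,0],[0,0,0],[0,0,0],[0,0,0],[0,0,0]])

```text
clock: 27.9
eef_pos: [0.4586, 0.1858, 0.2567]
tool_rot: [0.707, 0.707, -0.001, -0.001]
ft_force: [-0.2, 0.5, -1.7]
grip_width: 0.027
grasp_force: 59.3
```

```bash
python3 -c "
from h import *
plan((.4155,.3995,.25))"
```

```text
clk 27.9 pos [0.4586 0.1858 0.2567] j [0.38 0.22 0.1  1.46 0.   1.96] rot/0.5 [-0.006  0.002 -0.002]
(0.4155, 0.3995, 0.25) [ 0.855 -0.173  0.026]
```

Request:
drive_tool(slide=[[0.12,-0.03,0],[0.25,-0.06,0],[0.4,-0.1,0],[0.55,-0.13,0],[0.7,-0.16,0],[0.8,-0.173,0],[0.855,-0.173,0],[0.855,-0.173,0]], rotation=[[0,0,0],[0,0,0],[0,0,0],[0,0,0],[0,0,0],[0,0,0],[0,0,0],[0,0,0]])

```text
clock: 28.9
eef_pos: [0.4174, 0.3995, 0.2566]
tool_rot: [0.707, 0.707, -0.001, 0.0]
ft_force: [-0.2, 0.5, -0.4]
grip_width: 0.0268
grasp_force: 59.3
```

```bash
python3 -c "
from h import *
plan((.4155,.3995,.14))"
```

```text
clk 28.9 pos [0.4174 0.3995 0.2566] j [ 0.76  0.39  0.34  1.53 -0.    2.33] rot/0.5 [-0.003  0.004 -0.   ]
(0.4155, 0.3995, 0.14) [ 0.001 -0.007  0.466]
```

Request:
drive_tool(slide=[[0,-0.005,0.08],[0,-0.005,0.16],[0,-0.005,0.24],[0,-0.005,0.32],[0,-0.005,0.4],[0,-0.005,0.46],[0,-0.005,0.5],[0,-0.005,0.5]], rotation=[[0,0,0],[0,0,0],[0,0,0],[0,0,0],[0,0,0],[0,0,0],[0,0,0],[0,0,0]])

```text
clock: 29.9
eef_pos: [0.4162, 0.3988, 0.1321]
tool_rot: [0.708, 0.707, -0.001, 0.0]
ft_force: [0.2, -0.6, -0.3]
grip_width: 0.0268
grasp_force: 59.3
```

```bash
python3 -c "
from h import *
plan((.4155,.3995,.1175))
s=cam('side'); save(s,'pics/c2.png',(210,110,350,310),3)
P=cloud(s)
m=(abs(P[...,0]-.415)<.025)&(abs(P[...,1]-.405)<.025)
for a,b in((.04,.08),(.09,.125)):
    k=m&(P[...,2]>a)&(P[...,2]<b); print(P[k].min(0),P[k].max(0),P[k].mean(0),k.sum())"
```

```text
clk 29.9 pos [0.4162 0.3988 0.1321] j [ 0.76  0.43  0.08  1.22 -0.    2.34] rot/0.5 [-0.002  0.002 -0.003]
(0.4155, 0.3995, 0.1175) [ 0.003 -0.003  0.058]
[0.40458664 0.40017384 0.04039221] [0.42948647 0.41441457 0.0799473 ] [0.417962   0.41022061 0.06000312] 228
[0.40442773 0.39959857 0.09013831] [0.42924232 0.41477811 0.12494214] [0.41783108 0.41015189 0.10789615] 230
```

View pics/c2.png

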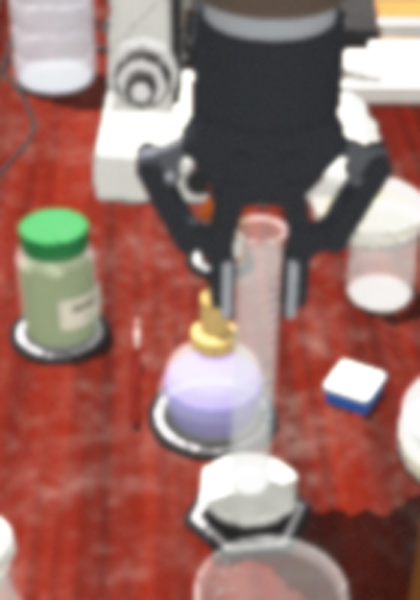

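The cylinder hangs upright over the hexagonal pad with its foot 14 mm up; the other pieces stand on their pads. Lowering.

Request:
drive_tool(slide=[[0.002,-0.002,0.02],[0.002,-0.002,0.035],[0.002,-0.002,0.045],[0.002,-0.002,0.053],[0.002,-0.002,0.058],[0.002,-0.002,0.058],[0.002,-0.002,0.058],[0.002,-0.002,0.058]], rotation=[[0,0,0],[0,0,0],[0,0,0],[0,0,0],[0,0,0],[0,0,0],[0,0,0],[0,0,0]])

```text
clock: 30.95
eef_pos: [0.416, 0.4, 0.1183]
tool_rot: [0.707, 0.707, 0.0, -0.0]
ft_force: [0.4, 0.4, -1.2]
grip_width: 0.0271
grasp_force: 59.3
```

Request:
drive_tool(slide=[[0,0,0.001],[0,0,0.001],[0,0,0.001],[0,0,0.001],[0,0,0.001],[0,0,-0.04],[0,0,-0.12],[0,0,-0.25]], rotation=[[0,0,0],[0,0,0],[0,0,0],[0,0,0],[0,0,0],[0,0,0],[0,0,0],[0,0,0]], gripper=1)

```text
clock: 31.95
eef_pos: [0.4154, 0.3994, 0.181]
tool_rot: [0.707, 0.707, -0.001, -0.0]
ft_force: [0.2, 1.2, 0.3]
grip_width: 0.0854
grasp_force: 0.0
```

Request:
drive_tool(slide=[[0,0,-0.2],[0,0,-0.4],[0,0,-0.5],[0,-0.1,-0.5],[0,-0.3,-0.5],[0,-0.5,-0.5],[0,-0.6,-0.5],[0,-0.6,-0.5]], rotation=[[0,0,0],[0,0,0],[0,0,0],[0,0,0],[0,0,0],[0,0,0],[0,0,0],[0,0,0]])

```text
clock: 32.95
eef_pos: [0.2647, 0.4002, 0.3072]
tool_rot: [0.707, 0.708, 0.001, -0.0]
ft_force: [-0.3, 0.3, 0.1]
grip_width: 0.0854
grasp_force: 0.0
```

```bash
python3 -c "
from h import *
print(bot.get_obs()['eef_pos'])
t=cam('top'); save(t,'pics/f.png',(205,115,405,260),4); s=cam('side'); P=cloud(s)
m=(abs(P[...,0]-.415)<.025)&(abs(P[...,1]-.405)<.025)
for a,b in((.04,.08),(.12,.18)):
    k=m&(P[...,2]>a)&(P[...,2]<b); print(P[k].min(0),P[k].max(0),P[k].mean(0),k.sum())"
```

```text
[0.2646906  0.40020005 0.3071551 ]
[0.40484573 0.39977494 0.04001424] [0.42984631 0.41591753 0.07997208] [0.41829253 0.41139916 0.0602448 ] 241
[0.40474959 0.40006462 0.12003393] [0.42971615 0.41599329 0.17999015] [0.4181476  0.41152949 0.15076466] 431
```

View pics/f.png

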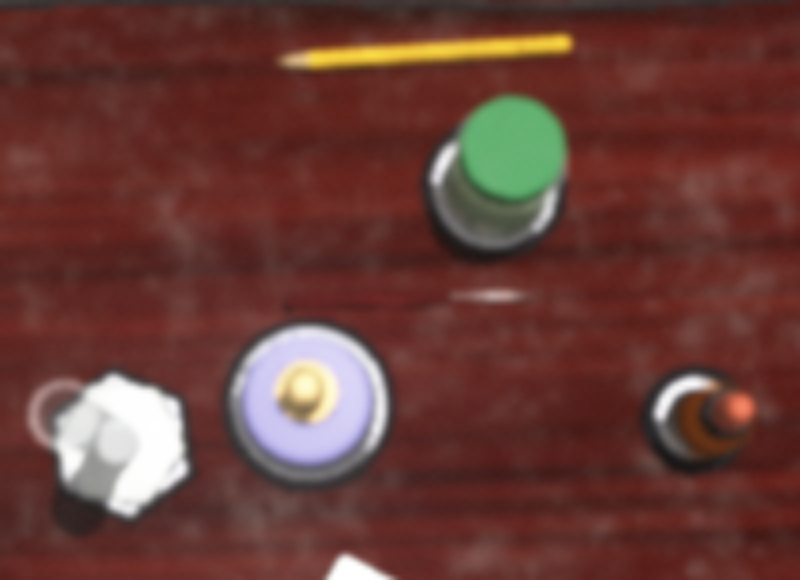

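All four stand on their pads: jar cap at (513,148), lamp cap (304,388), teat (739,408), cylinder rim (65,413). One numeric check, then I hand the job in if it holds.

```bash
python3 -c "
from h import *
c=load('top'); ok=True
for n,x,y,z,p in [('jar',513,148,.096,(.5434,.2032)),('lamp',304,386,.107,(.4334,.3026)),('drop',739,407,.103,(.4201,.1047)),('cyl',65,413,.196,(.4145,.3991))]:
    q=ray(c,205+(x+.5)/4-.5,115+(y+.5)/4-.5,z); d=np.hypot(*(q[:2]-p)); print(n,q.round(4),d.round(4)); ok&=d<.008
if ok: print(bot.job_done())"
```

```text
jar [0.5428 0.2025 0.096 ] 0.0009
lamp [0.433  0.3029 0.107 ] 0.0005
drop [0.4181 0.1056 0.103 ] 0.0022
cyl [0.4163 0.3992 0.196 ] 0.0018
the job is handed in; nothing more can be done
None
```

I stood all four pieces upright on their own pads, and my last camera check puts each within about 2 mm of its outline's centre. I handed the job in at about 33 s; no verdict was returned.

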